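# Free the easel's ratchet and fold its board flat

## Task

The drawing board of the little table easel is propped up by its ratchet. With the fingertips, press the thumb pad of the ratchet pawl all the way down so that it lets go of the teeth, then gently push the board down until it lies fully flat on its base, without forcing it against the pawl or slamming it. Only press and push: do not raise the board, and leave the paints and other things around it where they are.

Things in the scene. Friction and masses are not known exactly. Their poses are not given: they have to be found in the camera images.
- easel: the fixed wooden base frame of a small tabletop drawing easel, 270 x 252 mm, 28 mm tall, fixed to the table. Origin: middle of the base on the table. Its x axis points from the board's hinge (front) to the board's free edge (rear), y to the left towards the ratchet, z up.
- board (a joint): tilt (rad) of the drawing board (250 mm from hinge to free edge, 260 mm wide, 10 mm thick) about its front edge: 0 is flat on the base, its top then level 50 mm above the table; starts at 0.52 to 0.60. A toothed sector turns with it. Stiff hinge, stays where left; with the pawl free it takes 2 to 6 N down near the free edge. Locked, it moves 0.1 at most: do not force it.
- board_hinge (a point): point on the board's hinge line, in the middle of its width, at the level of its underside: 40 mm above the table, at x = -120 mm, y = 0 in the easel's frame. x runs along the board to the free edge and z is square to the board's face.
- board_edge (a point): middle of the free (rear, raised) edge of the board, on its upper face, 250 mm from the hinge line; axes as board_hinge. The board reaches 130 mm to either side.
- pawl (a joint): angle (rad) of the small dark steel pawl, a see-saw on a post 65 mm outside the board's left edge: 0 (start) is nose down in the teeth, locked; it grows as the thumb pad at its rear end is pressed down; nose out of the teeth at 0.17, stop at 0.40 (fully free). No spring: it takes 4 to 5 N at the pad and stays where left.
- pawl_pad (a point): middle of the top face of the pawl's thumb pad, a ribbed square 34 x 34 x 6 mm, 50 mm behind the pawl's pivot; at the start 116 mm above the table at x = -25, y = 195 mm in the easel's frame, facing up. It sinks about 20 mm to its stop. z is square to the pad, x points to the rear.
- tube_a: dark red paint tube lying flat, 108 x 42 x 20 mm; bystander, loose on the table, to be left alone. Origin: at its foot, on the table.
- tube_b: blue paint tube lying flat, 108 x 42 x 20 mm; bystander, loose on the table, to be left alone. Origin: at its foot, on the table.
- jar: glass jar, 68 mm across, 90 mm tall; bystander, loose on the table, to be left alone. Origin: at its foot, on the table.
- can: grey can, 58 mm across, 160 mm tall; bystander, loose on the table, to be left alone. Origin: at its foot, on the table.
- tape: roll of paper tape lying flat, 90 mm across, 24 mm tall; bystander, loose on the table, to be left alone. Origin: at its foot, on the table.
- brush: paint brush lying flat; bystander, loose on the table, to be left alone. Origin: at its foot, on the table.
- cup: white cup, 74 mm across, 85 mm tall; bystander, loose on the table, to be left alone. Origin: at its foot, on the table.

How it is judged:
On the way, in this order (a step that is already met when the one before it is completed fails the run):
1. the pawl is pressed free (joint above 0.28 rad) while the board is still up (above 0.45 rad) (value of joint pawl above 0.28 rad and value of joint board above 0.45 rad), for 0.2 s.
2. the board is pushed down flat (below 0.03 rad) with the pawl still free (value of joint board below 0.03 rad and value of joint pawl above 0.25 rad), for 0.2 s.
At the end, for the whole second after the job is handed in: The board lies flat on its base (tilt below 0.03 rad) and at rest (slower than 0.05 rad/s), and the pawl is still free of the teeth (above 0.25 rad) (all of step 2 and not (velocity of joint board above 0.05 rad/s) and not (velocity of joint board below -0.05 rad/s)); the robot touches nothing.
It fails at once if the board is forced past the engaged pawl (board below 0.40 rad with the pawl below 0.12 rad) (value of joint board below 0.4 rad and value of joint pawl below 0.12 rad).
It fails at once if the robot presses on the board with more than 45 N (contact force between board and the fingers above 45 N or contact force between board and the arm above 45 N).
It fails at once if the board is slammed (faster than 2.5 rad/s downwards) (velocity of joint board below -2.5 rad/s).
It fails at once if the board is raised (above 0.68 rad) (value of joint board above 0.68 rad).
It fails at once if a bystander is lifted, carried or pushed more than 30 mm (distance of any of tube_a, tube_b, jar, can, tape, brush, cup from where it was at the start of the episode above 0.03 m).
It also fails if it takes over 45 s, if anything falls off the work surface, if the arm or the gripper's body presses on something with over 40 N, if the wrist force passes 120 N, or if a joint passes its speed limit or range.

## Robot

A 6-joint arm with a two-finger parallel gripper is mounted at the origin on the work surface. World frame = base frame: x ahead of the robot, y to its left, z up, the work surface at z = 0. Lengths are in m, angles in rad, forces in N, time in s.
With the tool pointing down it reaches from about 0.375 to 0.9 m from the base axis. Payload 3.1 kg.
Tool frame: the origin (TCP) lies on the centre line of the jaws, within the pads' length; the fingertips stand 8 mm ahead of it and the grasp point (between the pads) lies 11 mm behind it; z points along the fingers, y is the line along which they close (so a half turn about z gives the same grasp; the last joint's range is limited). The gripper opens to 87 mm and grips with 3 to 60 N. Pads are 19 mm wide; open, the fingers measure 117 mm over their backs; the gripper's body (75 mm by 190 mm) begins 51 mm behind the grasp point.
Start: joints at [0.992, 0.527, 1.433, -0, 1.181, -0.178], TCP at [0.244, 0.575, 0.231] pointing down, gripper open.
Joint ranges: [-3.08, 3.08], [-0.75, 2.2], [0.22, 2.44], [-1.43, 4.57], [0, 2.65], [-2.85, 2.85]. Speed limits (rad/s): [2.79, 2.79, 3.14, 3.14, 3.14, 3.14].

## Interface

Orientations are given as [roll, pitch, yaw] about the fixed x, y, z axes, in that order (R = Rz(yaw) Ry(pitch) Rx(roll)).
In Python, from cell import manip gives the robot as it stands.
- The arm moves only by the tool send_rows, never from a script. Its argument "commands" is one flat list of numbers, 7 for each row, row after row: the shift along the tool's x, y, z normalised to -1 to 1, where 1 is 0.3 m, then the turn, a rotation vector about the tool's x, y, z normalised to -1 to 1, where 1 is 360 degrees, then the gripper command: -1 is fully open, 1 is shut, values between are in proportion. A call has 1 to 12 rows; each row is the pose to reach, as a shift and turn from the pose commanded when the call began, along the tool's axes at that moment, turning the shorter way round; what a row does not reach only later rows make up. A row lasts 1/10 s, in which the tool goes at most 50 mm and 8.59 degrees, less where a joint would pass 70% of its speed; a pose out of reach is approached as far as the arm can. A call with a number of a shift or a turn outside -1 to 1 is refused whole. A call with a gripper value outside its range is refused whole. The fingers move at their own pace and stop on an object; the grip force is fixed at half the most. Time passes only in rows, so rows that repeat a pose let the fingers close. It gives the time, the measured TCP pose, the force, the opening and the grip force at its end, in the units of the state.
- manip.state(): the state, without advancing time (a new reading comes with each control period).
- manip.capture(name): name is "scene" or "side" or "wrist"; returns the picture (400x640x3 uint8, blue, green, red); there is no depth.
- manip.get_calibration(name): a dict with "fx", "fy", "cx", "cy" (pixels), "cam_to_world" (4x4, takes a point from camera to world coordinates); the wrist camera has in their place "T_tool_cam" (4x4, takes a point from camera to tool coordinates, whose origin is the TCP and whose axes are the flange's). Camera axes: x right, y up, looking along -z (the intrinsics and any distortion apply to the point x, -y, -z); pixel columns grow to the right and rows downward; lengths in m; the calibration is good to about 2 mm. The wrist camera is an equidistant fisheye: a pixel r from the principal point sees the ray r / f radians off the axis. A picture is of the moment at which its call begins: read the wrist's pose just before it. get_calibration takes no time and is no camera call.
- manip.sign_off(): hands the job in; it is judged then, once.
Trained networks look in the newest picture that a camera, given by its name, has taken for a name from the list of things; names that differ only in an ending like _2 or _b are one class to them, and where a whole thing is asked for, a point or a joint stands for the part that bears it (a point fixed in the world has none). Each returns a list of dicts, best first, with "score" (0 to 1); they miss things now and then, are a little off and sometimes report something else, mostly with a low value. They report only what shows in the picture. A call takes as long as a camera call.
- manip.find_in(camera, thing): "location" ([column, row] in pixels, amid what is visible of it).
- manip.outline_of(camera, thing): "mask" (400x640 bool, what is visible of it) and "location" ([column, row] in pixels, amid what is visible of it).
The state is a dict: "time_s": time; "qpos": joint angles; "qd": joint speeds; "joint_torque": joint torques, N m; "tool_pos": TCP position; "tcp_rot": TCP orientation; "ft_force": force on the tool from outside, world axes, zero at the start; "ft_torque": the same for the moment, N m; "grip_width": finger opening in m; "grasp_force": force on a finger pad.
Only numpy, scipy, OpenCV 4.12 (cv2) and the standard library are available. Lean on these libraries where they do the work, as an engineer would, in place of code of your own. Each camera call takes 0.05 s, during which the arm holds its last target. There are 200 camera calls.

## Working session

There is one attempt and no reset: what is moved stays moved. The work goes in short steps, Python scripts to look and compute and a tool call to move; the robot and the scene stay as the last step left them, time stands still between calls to the robot, and variables do not carry over. Pictures are saved under pics/ and viewed, at most 10 in all, crops included, and the job is handed in when it is done.

Besides the shell and the picture viewer there is one more tool, called after "Emit:" in YAML: its name, and indented under it one key for each argument. send_rows: Moves the arm, as the interface text tells. Scaled input: -1 to 1 covers 0.3 m each way for a shift and 360 degrees each way for a turn. Its arguments: {"type":"object","properties":{"commands":{"type":"array","items":{"type":"number"}}},"required":["commands"]}

```bash
mkdir -p pics; cat > h.py <<'E'
import numpy as np, cv2
from cell import manip
def ray(cam,px):
    c=manip.get_calibration(cam);M=np.array(c["cam_to_world"])
    d=np.array([(px[0]-c["cx"])/c["fx"],-(px[1]-c["cy"])/c["fy"],-1.])
    return M[:3,3],M[:3,:3]@(d/np.linalg.norm(d))
def onz(cam,px,z):
    o,d=ray(cam,px);return o+d*(z-o[2])/d[2]
def proj(cam,p):
    c=manip.get_calibration(cam);M=np.linalg.inv(np.array(c["cam_to_world"]))
    q=M[:3,:3]@np.asarray(p)+M[:3,3]
    return np.array([c["cx"]-c["fx"]*q[0]/q[2],c["cy"]+c["fy"]*q[1]/q[2]])
E
python3 - <<'E'
from h import *
np.set_printoptions(precision=4,suppress=True)
for cam in("scene","side"):
    cv2.imwrite(f"pics/{cam}0.png",manip.capture(cam))
    c=manip.get_calibration(cam);print(cam,{k:v for k,v in c.items() if k!="cam_to_world"},np.array(c["cam_to_world"]))
    for t in("pawl_pad","board_edge","board_hinge","easel"):
        for r in manip.find_in(cam,t)[:2]: print(cam,t,r["score"],r["location"],onz(cam,r["location"],.116))
print(manip.state())
E
```

```text
scene {'fx': 465.13378710318756, 'fy': 465.13378710318756, 'cx': 316.95417139573823, 'cy': 198.87968011590954} [[-0.627  -0.589   0.5099  1.0962]
 [ 0.7789 -0.462   0.4242  0.414 ]
 [-0.0143  0.6631  0.7484  0.8758]
 [ 0.      0.      0.      1.    ]]
scene pawl_pad 0.57 [297.1, 174.6] [ 0.5487 -0.099   0.116 ]
scene pawl_pad 0.31 [315.6, 190.9] [ 0.562  -0.0338  0.116 ]
scene board_edge 0.69 [296.2, 176.3] [ 0.5541 -0.0971  0.116 ]
scene board_edge 0.68 [377.4, 194.8] [0.4873 0.0803 0.116 ]
scene board_hinge 0.71 [299.3, 174.0] [ 0.5441 -0.0963  0.116 ]
scene easel 0.63 [313.8, 189.8] [ 0.5618 -0.039   0.116 ]
scene easel 0.27 [296.8, 173.2] [ 0.5457 -0.1025  0.116 ]
side {'fx': 384.2615012923872, 'fy': 384.2615012923872, 'cx': 314.8922901807096, 'cy': 196.34110216633226} [[ 0.9226  0.2796 -0.2656  0.3119]
 [-0.3851  0.6311 -0.6733 -0.6539]
 [-0.0206  0.7236  0.69    0.737 ]
 [ 0.      0.      0.      1.    ]]
side pawl_pad 0.65 [302.9, 155.5] [0.5822 0.109  0.116 ]
side pawl_pad 0.56 [262.9, 174.0] [0.4631 0.0797 0.116 ]
side board_edge 0.86 [320.8, 222.5] [ 0.5309 -0.1296  0.116 ]
side board_hinge 0.72 [324.6, 223.9] [ 0.5368 -0.1367  0.116 ]
side easel 0.61 [324.2, 228.0] [ 0.5313 -0.1472  0.116 ]
{'time_s': 0.5, 'qpos': array([ 0.9915,  0.5275,  1.4328,  0.    ,  1.1814, -0.1785]), 'qd': array([ 0.    , -0.0025, -0.0011,  0.0006,  0.0015, -0.0018]), 'joint_torque': array([ -0.0008, -43.9608, -17.6791,   0.0634,   0.0515,  -0.    ]), 'tool_pos': array([0.2438, 0.5754, 0.2305]), 'tcp_rot': array([-3.1415, -0.    ,  2.7408]), 'ft_force': array([ 0.0427, -0.6772,  0.5665]), 'ft_torque': array([ 0.0208, -0.0134, -0.0327]), 'grasp_force': 0.0, 'grip_width': 0.08715401488559373}
```

View pics/scene0.png

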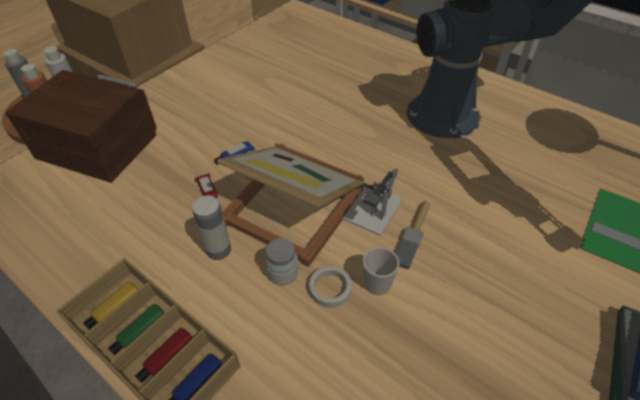

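View pics/side0.png

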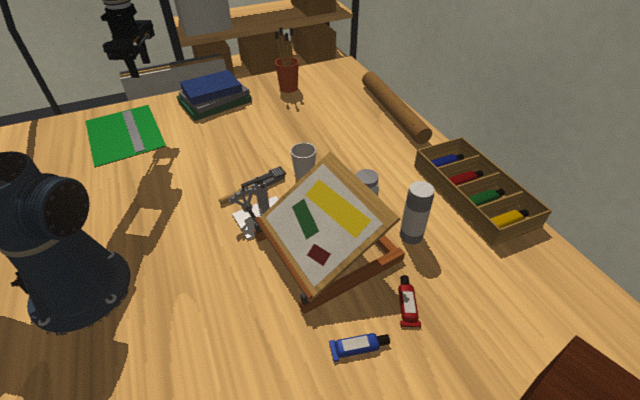

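The scene view shows the base's rear corners near (225,218) and (307,258), the hinge edge from (275,148) to (362,182), and the free edge from (218,160) to (318,205). In the side view the pad looks to be near (278,174). The free edge runs (325,155)–(398,218) and the front-right base corner is at (305,303). I'll fit the easel pose to these points.

```bash
cat > fit.py <<'E'
from h import *
from scipy.optimize import least_squares
def T(p,l):
    c,s=np.cos(p[2]),np.sin(p[2]);return np.array([p[0]+c*l[0]-s*l[1],p[1]+s*l[0]+c*l[1],l[2]])
def bd(t,u,y,w=.01): # board point: u along, w above underside
    return (-.12+u*np.cos(t)-w*np.sin(t),y,.04+u*np.sin(t)+w*np.cos(t))
obs=[("scene",lambda t:bd(t,.25,-.13),(217,160)),("scene",lambda t:bd(t,.25,.13),(318,204)),
("scene",lambda t:bd(t,0,.13),(363,182)),
("side",lambda t:bd(t,.25,.13),(326,154)),("side",lambda t:bd(t,.25,-.13),(399,218)),("side",lambda t:bd(t,0,-.13),(317,291)),
("side",lambda t:bd(t,0,.13),(259,221)),
("scene",lambda t:(.135,.126,.028),(306,256)),("scene",lambda t:(.135,-.126,.028),(225,214)),("side",lambda t:(.135,-.126,.028),(403,252)),
("side",lambda t:(-.025,.195,.116),(279,174))]
f=lambda p:np.concatenate([proj(c,T(p,l(p[3])))-px for c,l,px in obs])
r=min((least_squares(f,[.5,-.05,a,.56],loss="soft_l1") for a in np.arange(-3,3,.7)),key=lambda r:r.cost)
p=r.x
E
python3 - <<'E'
from fit import *
print(p,r.cost);print(f(p).reshape(-1,2).round(1))
pad=T(p,(-.025,.195,.116));print("pad",pad,"edge",T(p,bd(p[3],.25,0)),"edgeflat",T(p,bd(0,.25,0)))
for cam in("scene","side"):
    im=cv2.imread(f"pics/{cam}0.png");q=proj(cam,pad);s=5
    x0,y0=(q-[70,50]).astype(int).clip(0);im=cv2.resize(im[y0:y0+100,x0:x0+140],None,fx=s,fy=s,interpolation=cv2.INTER_CUBIC)
    P=[T(p,(-.025+a,.195+b,.116)) for a,b in((-.017,-.017),(.017,-.017),(.017,.017),(-.017,.017))]
    cv2.polylines(im,[np.int32([(proj(cam,k)-[x0,y0])*s for k in P])],True,(0,0,255),1)
    for l in [bd(p[3],.25,.13),bd(p[3],0,.13),bd(p[3],.25,-.13),(.135,.126,.028)]:
        cv2.circle(im,tuple(int(v) for v in (proj(cam,T(p,l))-[x0,y0])*s),4,(0,255,0),1)
    cv2.imwrite(f"pics/{cam}_c.png",im)
E
```

```text
Traceback (most recent call last):
  File "fit.py", line 14, in <module>
    r=min((least_squares(f,[.5,-.05,a,.56],loss="soft_l1") for a in np.arange(-3,3,.7)),key=lambda r:r.cost)
  File "fit.py", line 14, in <genexpr>
    r=min((least_squares(f,[.5,-.05,a,.56],loss="soft_l1") for a in np.arange(-3,3,.7)),key=lambda r:r.cost)
           ~~~~~~~~~~~~~^^^^^^^^^^^^^^^^^^^^^^^^^^^^^^^^^^
  File "fit.py", line 13, in <lambda>
    f=lambda p:np.concatenate([proj(c,T(p,l(p[3])))-px for c,l,px in obs])
                               ~~~~^^^^^^^^^^^^^^^^
  File "h.py", line 10, in proj
    c=manip.get_calibration(cam);M=np.linalg.inv(np.array(c["cam_to_world"]))
ValueError: time passes only in moves, steps and waits
```

Too many calibration calls. I'll cache it.

```bash
sed -i 's/manip.get_calibration(cam)/CAL[cam]/' h.py; sed -i '2a CAL={c:manip.get_calibration(c) for c in("scene","side")}' h.py
cat > ov.py <<'E'
from fit import *
def ov(tag):
  for cam in("scene","side"):
    im=cv2.imread(f"pics/{cam}0.png");q=proj(cam,T(p,(-.025,.195,.116)));s=5
    x0,y0=(q-[70,50]).astype(int).clip(0);im=cv2.resize(im[y0:y0+100,x0:x0+140],None,fx=s,fy=s,interpolation=cv2.INTER_CUBIC)
    P=[T(p,(-.025+a,.195+b,.116)) for a,b in((-.017,-.017),(.017,-.017),(.017,.017),(-.017,.017))]
    cv2.polylines(im,[np.int32([(proj(cam,k)-[x0,y0])*s for k in P])],True,(0,0,255),1)
    for l in [bd(p[3],.25,.13),bd(p[3],0,.13),bd(p[3],.25,-.13),(.135,.126,.028)]:
        cv2.circle(im,tuple(int(v) for v in (proj(cam,T(p,l))-[x0,y0])*s),4,(0,255,0),1)
    cv2.imwrite(f"pics/{cam}_{tag}.png",im)
E
python3 - <<'E'
from ov import *
print(p,r.cost);print(f(p).reshape(-1,2).round(1).tolist())
print("pad",T(p,(-.025,.195,.116)),"edge",T(p,bd(p[3],.25,0)),"edgeflat",T(p,bd(0,.25,0)));ov("c")
E
```

```text
[ 0.55284492 -0.11508595  0.14071775  0.51629947] 45.01484467731052
[[-0.4, -0.6], [0.4, 0.3], [1.0, -2.7], [5.2, -2.5], [2.1, 0.2], [-8.1, 10.6], [-3.4, -0.1], [1.7, 3.5], [-7.8, 0.9], [3.0, 0.8], [-1.2, -2.7]]
pad [0.50074254 0.07448024 0.116     ] edge [ 0.64440718 -0.10211579  0.17211286] edgeflat [ 0.68155995 -0.09685296  0.05      ]
```

View pics/scene_c.png

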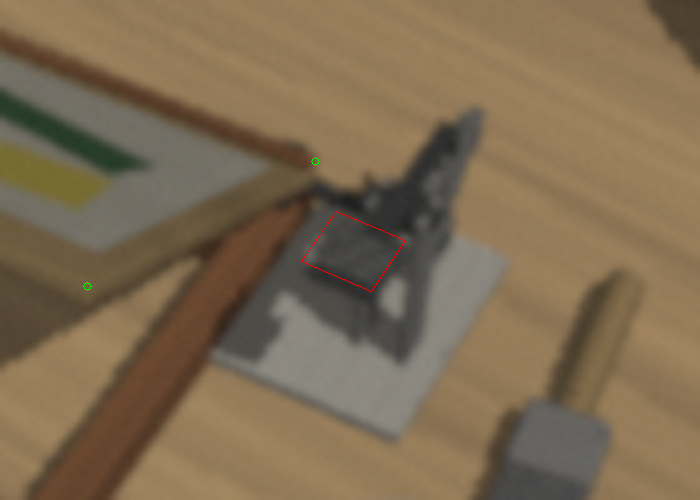

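View pics/side_c.png

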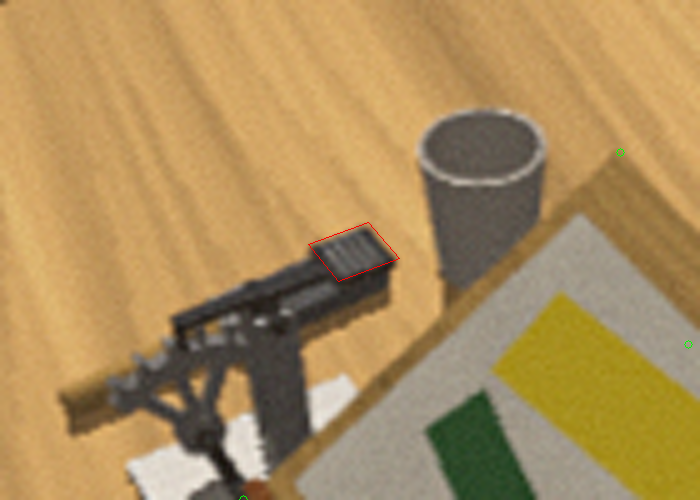

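The pad overlay matches both views, within about half a pixel in scene (354,253 in the crop) and in side (354,254). That puts the pad at about (0.500, 0.075, 0.116). Next I'll refit without the two doubtful corners, place the can, and compute the approach.

```bash
sed -i 's/(317,291)/(308,300)/; s/("scene",lambda t:(.135,-.126,.028),(225,214)),/("scene",lambda t:(-.025,.195,.116),proj("scene",(.5005,.0755,.116))),/' fit.py
cat > mv.py <<'E'
from h import *
from scipy.spatial.transform import Rotation as Ro
def go(pos,yaw,s=None,pitch=0,frm=None):
    s=s or manip.state();p0,R0=(s["tool_pos"],Ro.from_euler("xyz",s["tcp_rot"])) if frm is None else (frm[0],Ro.from_euler("xyz",[np.pi,0,frm[1]]))
    R=Ro.from_euler("xyz",[np.pi,pitch,yaw])
    d=R0.inv().apply(np.asarray(pos)-p0)/.3;w=(R0.inv()*R).as_rotvec()/(2*np.pi)
    print("cmd",d.round(4),w.round(4))
E
python3 - <<'E'
from fit import *; from mv import go
print(p,r.cost);print(f(p).reshape(-1,2).round(1).tolist())
pad=T(p,(-.025,.195,.116));yaw=p[2]+np.pi/2
print("pad",pad,"edge",T(p,bd(p[3],.25,0)),"flat",T(p,bd(0,.25,0)),"can",onz("scene",(218,255),0),onz("scene",(207,202),.16),onz("side",(421,188),.16))
a=(.372,.325,.23);go(a,yaw);go(T(p,(-.021,.195,.16)),yaw,frm=(a,yaw))
E
```

```text
[ 0.55222693 -0.11470586  0.13545264  0.51591088] 21.912673885227527
[[-0.1, -0.9], [0.4, 0.4], [1.4, -2.5], [5.3, -2.5], [1.7, 0.4], [0.1, 1.5], [-3.5, -0.4], [1.6, 3.5], [-0.3, 0.1], [2.6, 1.1], [-1.1, -2.9]]
pad [0.50112336 0.07513203 0.116     ] edge [ 0.64390707 -0.10221103  0.17203028] flat [ 0.68103617 -0.09715081  0.05      ] can [ 7.72085708e-01 -1.52762979e-01  1.11022302e-16] [ 0.75453283 -0.16400123  0.16      ] [ 0.75868022 -0.16115799  0.16      ]
cmd [-0.7192 -0.6018  0.0017] [-0.      0.      0.1646]
cmd [-0.8834  0.3273  0.2333] [0. 0. 0.]
```

Emit:
send_rows:
  commands: [-0.72,-0.6,0,0,0,0.165,1,-0.72,-0.6,0,0,0,0.165,1,-0.72,-0.6,0,0,0,0.165,1,-0.72,-0.6,0,0,0,0.165,1,-0.72,-0.6,0,0,0,0.165,1,-0.72,-0.6,0,0,0,0.165,1,-0.72,-0.6,0,0,0,0.165,1,-0.72,-0.6,0,0,0,0.165,1,-0.72,-0.6,0,0,0,0.165,1]

```text
time_s: 1.4
tool_pos: [0.3725, 0.3256, 0.2307]
tcp_rot: [3.141, -0.0, 1.707]
ft_force: [-0.3, 0.1, 0.3]
grip_width: 0.0234
grasp_force: 0.0
```

Emit:
send_rows:
  commands: [-0.88,0.327,0.1,0,0,0,1,-0.88,0.327,0.1,0,0,0,1,-0.88,0.327,0.1,0,0,0,1,-0.88,0.327,0.1,0,0,0,1,-0.88,0.327,0.1,0,0,0,1,-0.88,0.327,0.1,0,0,0,1,-0.88,0.327,0.1,0,0,0,1,-0.88,0.327,0.233,0,0,0,1,-0.88,0.327,0.233,0,0,0,1]

```text
time_s: 2.3
tool_pos: [0.5012, 0.078, 0.1574]
tcp_rot: [-3.132, -0.002, 1.707]
ft_force: [-1.3, 0.3, 0.0]
grip_width: 0.0
grasp_force: 0.0
```

```bash
python3 - <<'E'
from fit import *; from mv import go
s=manip.state();print(s["tool_pos"],s["tcp_rot"],s["ft_force"],s["grip_width"],s["time_s"])
a=manip.capture("side");b=manip.capture("scene")
q=np.int32(proj("side",(.5,.075,.12)));g=np.int32(proj("scene",(.5,.075,.12)))
f=lambda im,q:cv2.resize(im[q[1]-60:q[1]+40,q[0]-40:q[0]+40],None,fx=5,fy=5,interpolation=cv2.INTER_CUBIC)
cv2.imwrite("pics/near.png",np.hstack([f(a,q),f(b,g)]))
go(T(p,(-.021,.195,.12)),p[2]+np.pi/2)
E
```

```text
[0.50115773 0.07800765 0.15738687] [-3.13209405e+00 -2.15599538e-03  1.70679555e+00] [-1.34890233  0.34824144  0.00423313] 2.522941417763304e-05 2.3
cmd [-0.0088  0.004   0.1346] [-0.0004 -0.0001  0.0001]
```

View pics/near.png

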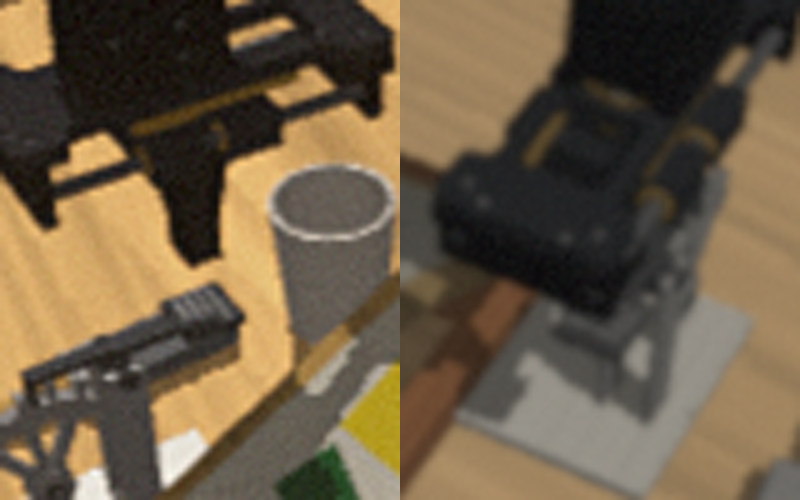

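The fingertips (crop 190,262) sit just above the ribbed pad (200,310). Descending now.

Emit:
send_rows:
  commands: [-0.008,0,0.06,0,0,0,1,-0.008,0,0.1,0,0,0,1,-0.008,0,0.115,0,0,0,1,-0.008,0,0.127,0,0,0,1,-0.008,0,0.14,0,0,0,1,-0.008,0,0.14,0,0,0,1]

```text
time_s: 3.0
tool_pos: [0.506, 0.0748, 0.1192]
tcp_rot: [3.139, -0.0, 1.704]
ft_force: [0.3, 2.0, 1.0]
grip_width: 0.0005
grasp_force: 0.9
```

Emit:
send_rows:
  commands: [0,0,0.01,0,0,0,1,0,0,0.02,0,0,0,1,0,0,0.03,0,0,0,1,0,0,0.03,0,0,0,1]

```text
time_s: 3.4
tool_pos: [0.5064, 0.0744, 0.1096]
tcp_rot: [3.139, 0.0, 1.704]
ft_force: [2.6, 2.3, 2.5]
grip_width: 0.0004
grasp_force: 2.1
```

Emit:
send_rows:
  commands: [0,0,0.01,0,0,0,1,0,0,0.02,0,0,0,1,0,0,0.02,0,0,0,1]

```text
time_s: 3.7
tool_pos: [0.5061, 0.0743, 0.1044]
tcp_rot: [3.14, 0.0, 1.704]
ft_force: [2.2, 2.6, 10.5]
grip_width: 0.0004
grasp_force: 5.4
```

Emit:
send_rows:
  commands: [0,0,0.01,0,0,0,1,0,0,0.01,0,0,0,1]

```text
time_s: 3.9
tool_pos: [0.5061, 0.0743, 0.1035]
tcp_rot: [3.139, 0.001, 1.704]
ft_force: [-0.5, 2.8, 28.1]
grip_width: 0.0008
grasp_force: 12.5
```

```bash
python3 - <<'E'
from fit import *
a=manip.capture("side");b=manip.capture("scene")
q=np.int32(proj("side",(.5,.075,.12)));g=np.int32(proj("scene",(.5,.075,.12)))
f=lambda im,q:cv2.resize(im[q[1]-50:q[1]+50,q[0]-40:q[0]+40],None,fx=5,fy=5,interpolation=cv2.INTER_CUBIC)
cv2.imwrite("pics/press.png",np.hstack([f(a,q),f(b,g)]))
E
```

```text
(no output)
```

View pics/press.png

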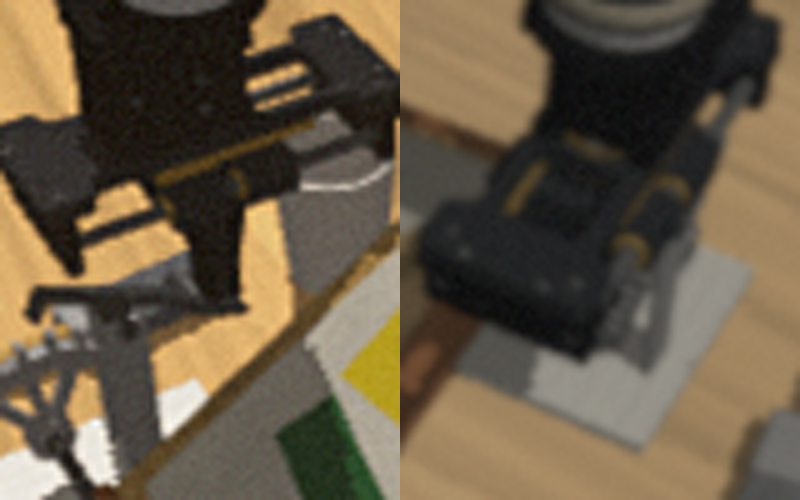

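The pawl has swung nose-up out of the teeth (nose at 40,300, pad end at 240,305), and the force rose to 28 N, so it is on its stop. Now I'll plan the lift and the move over to the board.

```bash
python3 - <<'E'
from fit import *; from mv import go
s=manip.state();P0=np.array([.5061,.0743,.1035]);yaw=1.704
A=T(p,bd(p[3],.225,.07))
go(P0+[0,0,.12],yaw,frm=(P0,yaw));go((A[0],A[1],.225),yaw,frm=(P0,yaw));go((A[0],A[1],A[2]+.008+.015),yaw,frm=(P0,yaw))
F0=np.array([A[0],A[1],A[2]+.008])
for t in(p[3],.4,.3,.2,.1,.05,0,-.02):
    B=T(p,bd(t,.225,.07))+[0,0,.008]; print(t,B,end=" ");go(B,yaw,frm=(F0,yaw))
E
```

```text
cmd [-0.   0.  -0.4] [0. 0. 0.]
cmd [-0.411   0.3041 -0.405 ] [0. 0. 0.]
cmd [-0.411   0.3041 -0.264 ] [0. 0. 0.]
0.515910878049864 [ 0.61290744 -0.03578878  0.1676971 ] cmd [0. 0. 0.] [0. 0. 0.]
0.4 [ 0.62535535 -0.03409229  0.14482974] cmd [0.0001 0.0419 0.0762] [0. 0. 0.]
0.3 [ 0.63392707 -0.03292407  0.12404541] cmd [0.0002 0.0707 0.1455] [0. 0. 0.]
0.2 [ 0.64040001 -0.03204189  0.10250127] cmd [2.000e-04 9.250e-02 2.173e-01] [0. 0. 0.]
0.1 [ 0.64470949 -0.03145457  0.08041256] cmd [2.000e-04 1.070e-01 2.909e-01] [0. 0. 0.]
0.05 [ 0.64603862 -0.03127342  0.06923282] cmd [3.000e-04 1.115e-01 3.282e-01] [0. 0. 0.]
0 [ 0.64681245 -0.03116796  0.058     ] cmd [3.000e-04 1.141e-01 3.657e-01] [0. 0. 0.]
-0.02 [ 0.64696602 -0.03114703  0.0534983 ] cmd [3.000e-04 1.146e-01 3.807e-01] [0. 0. 0.]
```

Emit:
send_rows:
  commands: [0,0,-0.1,0,0,0,1,0,0,-0.25,0,0,0,1,0,0,-0.4,0,0,0,1,-0.2,0.15,-0.41,0,0,0,1,-0.41,0.304,-0.41,0,0,0,1,-0.41,0.304,-0.41,0,0,0,1,-0.41,0.304,-0.35,0,0,0,1,-0.41,0.304,-0.29,0,0,0,1,-0.41,0.304,-0.29,0,0,0,1]

```text
time_s: 4.9
tool_pos: [0.6074, -0.0357, 0.1831]
tcp_rot: [-3.129, -0.003, 1.703]
ft_force: [-1.2, 0.3, -0.1]
grip_width: 0.0005
grasp_force: 0.0
```

```bash
python3 - <<'E'
from h import *
a=manip.capture("side")
cv2.imwrite("pics/board1.png",cv2.resize(a[110:310,190:450],None,fx=2.5,fy=2.5))
E
```

```text
(no output)
```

View pics/board1.png

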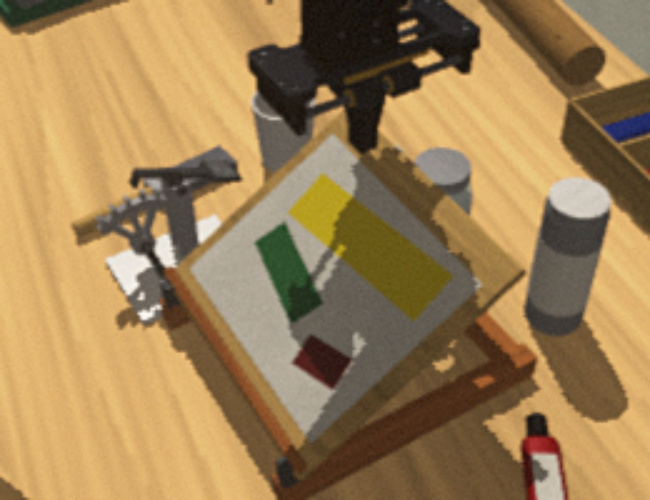

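The pawl stays released and the fingertips are over the rear-left of the board at (362,148). I'll push down gently along the arc.

Emit:
send_rows:
  commands: [0,0,0.03,0,0,0,1,0,0.01,0.06,0,0,0,1,0,0.03,0.09,0,0,0,1,0,0.04,0.12,0,0,0,1,0,0.05,0.15,0,0,0,1]

```text
time_s: 5.45
tool_pos: [0.6284, -0.0332, 0.1428]
tcp_rot: [3.138, 0.001, 1.704]
ft_force: [1.0, 0.5, 4.3]
grip_width: 0.0004
grasp_force: 2.0
```

Emit:
send_rows:
  commands: [0,0.01,0.03,0,0,0,1,0,0.02,0.06,0,0,0,1,0,0.03,0.09,0,0,0,1,0,0.04,0.12,0,0,0,1,0,0.05,0.15,0,0,0,1]

```text
time_s: 5.95
tool_pos: [0.6413, -0.0314, 0.0966]
tcp_rot: [-3.14, -0.0, 1.704]
ft_force: [-0.2, -1.1, 3.0]
grip_width: 0.0004
grasp_force: 1.9
```

Emit:
send_rows:
  commands: [0,0.004,0.03,0,0,0,1,0,0.008,0.06,0,0,0,1,0,0.01,0.085,0,0,0,1,0,0.012,0.105,0,0,0,1,0,0.012,0.115,0,0,0,1]

```text
time_s: 6.45
tool_pos: [0.6449, -0.0309, 0.0623]
tcp_rot: [-3.141, -0.0, 1.704]
ft_force: [1.8, 0.4, 3.8]
grip_width: 0.0007
grasp_force: 1.5
```

Emit:
send_rows:
  commands: [0,0,0.007,0,0,0,1,0,0,0.014,0,0,0,1]

```text
time_s: 6.65
tool_pos: [0.645, -0.0308, 0.0589]
tcp_rot: [-3.141, -0.0, 1.704]
ft_force: [0.9, 0.8, 2.6]
grip_width: 0.0006
grasp_force: 1.5
```

Small steps now until the force rises.

Emit:
send_rows:
  commands: [0,0,0.004,0,0,0,1,0,0,0.007,0,0,0,1]

```text
time_s: 6.85
tool_pos: [0.645, -0.0308, 0.0583]
tcp_rot: [-3.141, 0.0, 1.704]
ft_force: [-1.6, -0.2, 15.0]
grip_width: 0.0004
grasp_force: 7.0
```

The force rose to 15 N at the expected flat height (0.058), so the board is on its stop. I'll hold briefly, lift, and check.

Emit:
send_rows:
  commands: [0,0,0,0,0,0,1,0,0,0,0,0,0,1,0,0,0,0,0,0,1]

```text
time_s: 7.15
tool_pos: [0.645, -0.0308, 0.0583]
tcp_rot: [3.141, 0.0, 1.704]
ft_force: [-0.1, 0.5, 9.9]
grip_width: 0.0
grasp_force: 4.7
```

Emit:
send_rows:
  commands: [0,0,-0.05,0,0,0,1,0,0,-0.15,0,0,0,1,0,0,-0.3,0,0,0,1,0,0,-0.45,0,0,0,1,0,0,-0.55,0,0,0,1,0,0,-0.55,0,0,0,1,0,0,-0.55,0,0,0,1]

```text
time_s: 7.85
tool_pos: [0.6442, -0.0307, 0.2224]
tcp_rot: [-3.141, -0.0, 1.704]
ft_force: [0.4, 0.5, -0.0]
grip_width: 0.0005
grasp_force: 0.0
```

```bash
python3 - <<'E'
from h import *
s=manip.state();print(s["tool_pos"],s["ft_force"],s["time_s"])
a=manip.capture("side")
cv2.imwrite("pics/board2.png",cv2.resize(a[110:310,190:450],None,fx=2.5,fy=2.5))
E
```

```text
[ 0.64415775 -0.03074396  0.2224411 ] [ 0.39777955  0.5497167  -0.04409318] 7.85
```

View pics/board2.png

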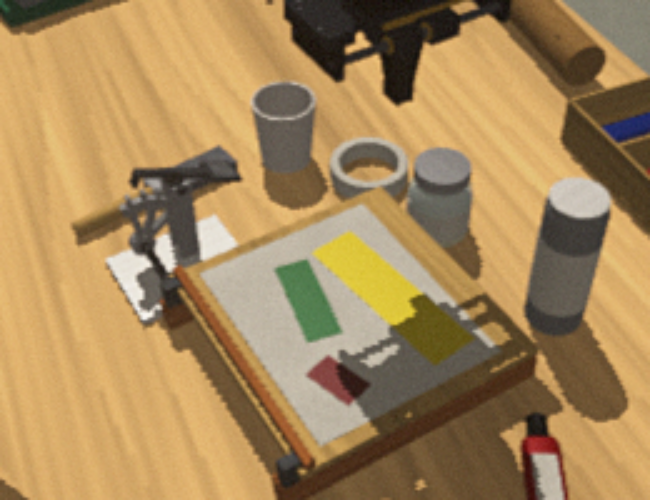

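The board lies flat on its base, the pawl is still tilted free at (185,170), the bystanders are where they were and the gripper is clear of everything.

```bash
python3 -c "
from cell import manip
print(manip.sign_off())"
```

```text
the job is handed in; nothing more can be done
None
```

I pressed the pawl down to its stop and pushed the board gently flat; the pawl still looks free, the other things look unmoved, and the job is handed in, though the sign-off returned no verdict.

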